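# Close the double-lidded canister, unlatch and lift off the outer lid

### The arm

A 6-joint arm with a two-finger parallel gripper is mounted at the origin on a cart in front of the work surface, level with it; the furniture and walls round the work are solid. World frame = base frame: x ahead of the robot, y to its left, z up, the work surface at z = 0. Lengths are in m, angles in rad, forces in N, time in s.
With the tool pointing down it reaches from about 0.325 to 0.9 m from the base axis. Payload 3.5 kg.
Tool frame: the origin (TCP) lies midway between the tips of the shut fingers; the grasp point (between the pads) lies grasp_offset behind it (grasp_offset is the distance from the TCP to the grasp point, in m); z points along the fingers, y is the line along which they close (so a half turn about z gives the same grasp; the last joint's range is limited). The gripper opens to 85 mm and grips with 20 to 120 N. Pads are 22 mm wide; open, the fingers measure 114 mm over their backs; the gripper's body (76 mm by 85 mm) begins 54 mm behind the grasp point. The pads swing forward as they close: fully open they stand 13 mm farther back than shut.
Start: joints at [1.072, 0.276, -0.026, 1.268, 0, 1.467], TCP at [0.241, 0.577, 0.231] pointing down, gripper open.
Joint ranges: [-3.12, 3.12], [-0.85, 1.88], [-1.08, 1.24], [-1.95, 2.15], [-1.57, 1.53], [-3.14, 3.14]. Speed limits (rad/s): [2.57, 2.57, 3.14, 3.14, 3.14, 3.14].

### API

Orientations are given as [roll, pitch, yaw] about the fixed x, y, z axes, in that order (R = Rz(yaw) Ry(pitch) Rx(roll)).
In Python, from workcell import * gives the robot as it stands.
- The arm moves only by the tool send_rows, never from a script. Its argument "moves" is a list of rows, each a list of 5 numbers: the opening, from 0 (shut) to 1 (fully open), then the shift along the tool's x, y, z in mm, then the turn about the tool's z in rad. A call has 1 to 5 rows; each row shifts and turns the commanded pose from where the row before left it, along the tool's axes as they then stand; what a row does not reach is not made up. A row lasts 1/10 s, in which the tool goes at most 50 mm and 8.59 degrees, less where a joint would pass 70% of its speed; a pose out of reach is approached as far as the arm can. A call is refused whole if a number of a shift passes 50 or a number of a turn 0.15, either way. A call with a gripper value outside its range is refused whole. The fingers move at their own pace and stop on an object; "grip_force" is the grip in N (left out, the last holds). Time passes only in rows, so rows that do not move let the fingers close. It gives the time, the measured TCP pose, the force, the opening and the grip force at its end, in the units of the state.
- read_state(): the state, without advancing time (a new reading comes with each control period).
- grab_frame(name): name is "scene" or "top" or "wrist"; returns a dict with "color" (420x560x3 uint8, red, green, blue), "fovy" (degrees; the focal length in pixels is half the picture's height over the tangent of half this angle, whatever the lens; pixels are square), "cx", "cy" (the principal point, pixels), "dist" ([k1, k2, p1, p2, k3] as OpenCV has them; the pictures are not rectified), "R" (3x3) and "t" (3): a world point X has camera coordinates R X + t. Camera axes: x right, y down, z forward; pixel columns grow to the right and rows downward; lengths in m; the calibration is good to about 2 mm. A picture is of the moment at which its call begins. There is no depth.
- job_done(): hands the job in; it is judged then, once.
The state is a dict: "time": time; "joints": joint angles; "qvel": joint speeds; "joint_torque": joint torques, N m; "ee_pos": TCP position; "eef_rot": TCP orientation; "wrist_force": force on the tool from outside, world axes, zero at the start; "wrist_torque": the same for the moment, N m; "width": opening from 0.0 (shut) to 1.0 (fully open); "gripper_force": force on a finger pad.
Only numpy, scipy, OpenCV 4.12 (cv2) and the standard library are available. Lean on these libraries where they do the work, as an engineer would, in place of code of your own. Each camera call takes 0.05 s, during which the arm holds its last target. There are 200 camera calls.

### The job

Pick up the pair of latched lids with the wooden handle and lower it gently and squarely onto the open blue canister, so that the inner lid seats on the neck and the outer lid on the shoulder. With both lids seated, slide the black latch on the outer lid fully from the red marks to the green marks, then lift the outer lid alone off, leaving the inner lid seated on the canister. Finish while still holding the outer lid level, at least 8 cm above where it sat; don't drop the lids or disturb the other things on the worktop.

Things in the scene. Friction and masses are not known exactly. Their poses are not given: they have to be found in the camera images.
- canister: blue round open canister fixed to the worktop, 136 mm diameter. Origin: centre of its underside, on the worktop, z up. Flat shoulder at z = 75 mm: seat of the outer lid's skirt. Above it a steel neck, 112 mm outside diameter (108 at the chamfered rim), 98 mm bore at the rim; rim at z = 91 mm: seat of the inner lid's flange. Lids fit at any yaw
- outer_lid: blue cap, 130 mm diameter, 40 mm high, 0.26 kg, open below (bore 121 mm). The pair of lids starts on the worktop, on its skirt. Origin: centre of the skirt's lower edge, z up; seated, it is 75 mm above the canister's origin. Flat top at z = 40 mm; on its centre a wooden bar handle, 34 mm (x) by 14 mm (y), z = 44 to 68 mm, to be pinched across y. Black latch grip on the -x side
- handle (a point): middle of the wooden bar handle, 56 mm above the outer lid's origin
- inner_lid: inner lid, hidden in the outer lid, hanging by its button from the latch fork: black tapered plug (92 mm diameter, 8 mm deep), steel flange (110 x 4 mm), brass button, 26 mm high, 0.15 kg. Origin: centre of the plug's underside, z up; starts 4 mm above the outer lid's origin. Seated: 83 mm above the canister's origin, with 4 mm vertical play in the outer lid
- latch (a joint): latch slide on the outer lid's top, m: 0 = at the red marks, locked (its fork carries the inner lid); 0.028 = end stop at the green marks, released. Moves along the outer lid's -x (from the handle out to the edge), 1.5 N friction, stays where it is left. Starts between 0 and 0.004
- latch_grip (a point): centre of the top face of the black latch grip, a block 10 mm (lid x) by 18 mm (lid y) that stands 16 mm above the outer lid's flat top; moves with the latch, from 28 mm (locked) to 56 mm (released) from the lid's centre
- mug: white mug 60 mm high, bystander, leave alone. Origin: centre of its underside
- milk_jug: steel milk jug 88 mm high, bystander, leave alone. Origin: centre of its underside
- spice_jar_a: red-capped spice jar 106 mm high, bystander, leave alone. Origin: centre of its underside
- spice_jar_b: red-capped spice jar 106 mm high, bystander, leave alone. Origin: centre of its underside
- pepper_mill: wooden pepper mill 170 mm high, bystander, leave alone. Origin: centre of its underside
- cup: small white cup 52 mm high, bystander, leave alone. Origin: centre of its underside
- salt_shaker: glass salt shaker 90 mm high, bystander, leave alone. Origin: centre of its underside

How it is judged:
By the outcome, as a careful person would: the job done as asked, in the order asked, and still so for the second after the job is handed in, while the arm keeps its last pose, push and grip.
It also fails if it takes over 54 s, if anything falls off the work surface, if the arm or the gripper's body presses on something with over 40 N, if the wrist force passes 120 N, or if a joint passes its speed limit or range.

## Working session

There is one attempt and no reset: what is moved stays moved. The work goes in short steps, Python scripts to look and compute and a tool call to move; the robot and the scene stay as the last step left them, time stands still between calls to the robot, and variables do not carry over. Pictures are saved under pics/ and viewed, at most 13 in all, crops included, and the job is handed in when it is done.

Besides the shell and the picture viewer there is one more tool, called after "Call:" as a command line: name --pt "numbers of a row" for each row, then --argument value for the rest. send_rows: Moves the arm, as the interface text tells. Its arguments: {"type":"object","properties":{"moves":{"type":"array","items":{"type":"array","items":{"type":"number"}}},"grip_force":{"type":"number"}},"required":["moves"]}

```bash
mkdir -p pics
cat > h.py <<'E'
from workcell import *
import numpy as np, cv2, pickle
def K(f):
    fl=f["color"].shape[0]/2/np.tan(np.radians(f["fovy"])/2)
    return np.array([[fl,0,f["cx"]],[0,fl,f["cy"]],[0,0,1]])
def snap(n,fn):
    f=grab_frame(n); pickle.dump(f,open(f'pics/{fn}.pkl','wb')); return f
def load(fn): return pickle.load(open(f'pics/{fn}.pkl','rb'))
def onz(f,px,z):
    p=cv2.undistortPoints(np.array(px,float).reshape(-1,1,2),K(f),np.array(f["dist"],float)).reshape(-1,2)
    R=np.array(f["R"]);t=np.array(f["t"]);C=-R.T@t
    d=np.c_[p,np.ones(len(p))]@R
    return C+d*((np.asarray(z)-C[2])/d[:,2])[:,None]
def proj(f,X):
    return cv2.projectPoints(np.array(X,float).reshape(-1,3),cv2.Rodrigues(np.array(f["R"]))[0],np.array(f["t"],float),K(f),np.array(f["dist"],float))[0].reshape(-1,2)
def save(im,fn,s=1): cv2.imwrite(f'pics/{fn}.png',cv2.resize(im,None,fx=s,fy=s,interpolation=cv2.INTER_CUBIC)[:,:,::-1])
E
python3 - <<'E'
from h import *
for n in("top","scene"):
    f=snap(n,n); save(f["color"],n,1.42); print(n,f["fovy"],-np.array(f["R"]).T@f["t"])
s=read_state();print(s)
E
```

```text
top 45.21314717301443 [-0.61890184  0.00189897  1.53096169]
scene 50.401977278328815 [-0.45268924 -0.58668054  0.9149479 ]
{'time': 0.1, 'joints': array([ 1.07159946e+00,  2.77085218e-01, -2.77319972e-02,  1.26803603e+00,
        3.21390776e-05,  1.46741613e+00]), 'qvel': array([-0.00160822, -0.00154907,  0.00171244,  0.00125421, -0.00347699,
        0.00031167]), 'joint_torque': array([ 2.37770391e-04, -4.46708858e+01,  2.96128106e+01,  8.46963114e-03,
       -5.65308176e-05, -1.51250298e-06]), 'ee_pos': array([0.24062266, 0.57605252, 0.23025951]), 'eef_rot': array([-3.13955003e+00, -2.44233470e-04,  2.74577570e+00]), 'wrist_force': array([ 0.64822492, -0.33009108, -0.12189593]), 'wrist_torque': array([ 0.01977257,  0.00670331, -0.00150706]), 'gripper_force': 0.0, 'width': 1.0024128324353592}
```

View pics/top.png

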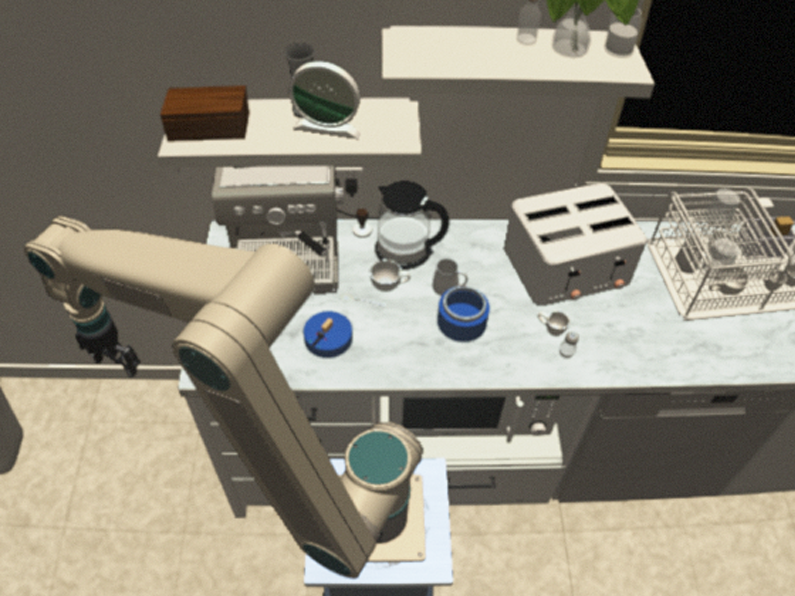

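View pics/scene.png

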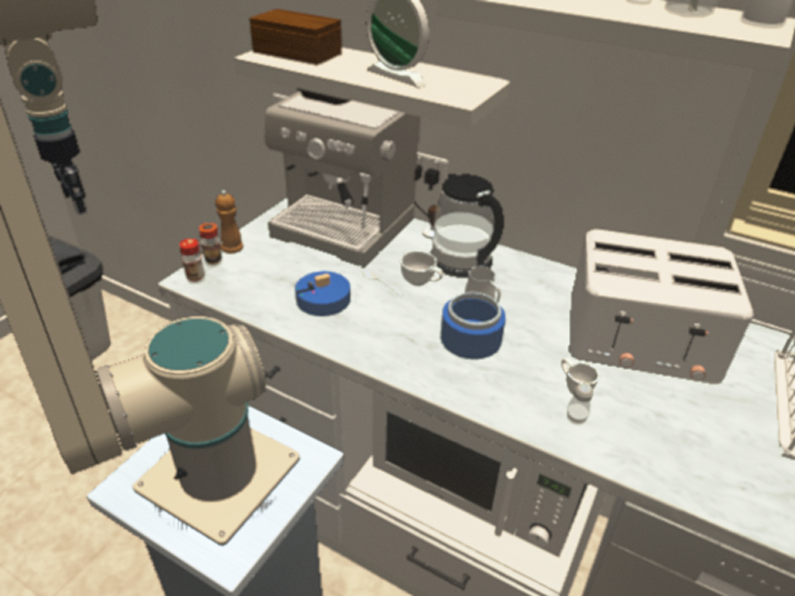

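The top view shows the lid pair at about (328,334)/1.42, with its latch pointing lower-left. The canister is at (464,304)/1.42, with the steel jug behind it and the mug nearby. The scene view agrees: lid at (323,290), canister rim at (474,305). Next I'll take enlarged crops.

Run:
```python
from h import *
f=load("top");g=load("scene")
a=f["color"][205:265,200:355]; a=cv2.resize(a,None,fx=5,fy=5,interpolation=cv2.INTER_CUBIC)
b=g["color"][180:260,200:360]; b=cv2.resize(b,None,fx=3.5,fy=3.5,interpolation=cv2.INTER_CUBIC)
o=np.zeros((a.shape[0]+b.shape[0],800,3),np.uint8);o[:a.shape[0],:a.shape[1]]=a;o[a.shape[0]:,:b.shape[1]]=b
print(o.shape,a.shape);save(o,"crop1")
for px,z,n in(((231,234.5),.04,'lid'),((326.5,213),.091,'can')):print(n,onz(f,[px],z))
for px,z,n in(((227,203),.04,'lid'),((334,214.5),.091,'can')):print(n,onz(g,[px],z))
```

```text
(580, 800, 3) (300, 775, 3)
lid [[0.4870158  0.12884809 0.04      ]]
can [[ 0.54641744 -0.22302613  0.091     ]]
lid [[0.48847425 0.122146   0.04      ]]
can [[ 0.55474863 -0.22469747  0.091     ]]
```

View pics/crop1.png

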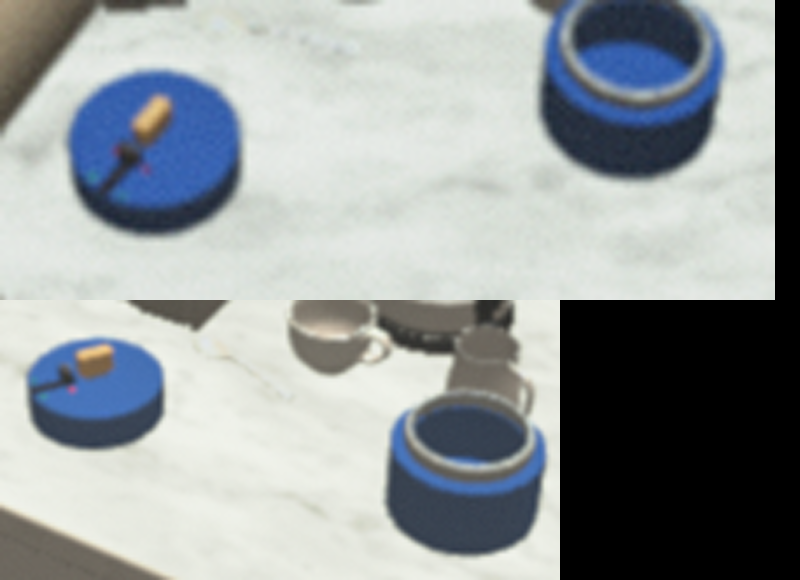

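Run:
```python
from h import *
f=load("top");g=load("scene")
def A(x,y):return (200+x/5-.4,205+y/5-.4)
def B(x,y):return (200+x/3.5-.36,180+(y-300)/3.5-.36)
c=onz(f,[A(155,140)],.04)[0];print('lid top',c)
c2=onz(g,[B(95,379)],.04)[0];print('lid sc',c2)
for n,F,p,z in(('grip',f,A(130,149),.056),('slotend',f,A(102,192),.04),('grip sc',g,B(68,371),.056),('slot sc',g,B(32,389),.04)):
    q=onz(F,[p],z)[0];d=q-(c if F is f else c2);print(n,q,np.hypot(*d[:2]),'yaw lid',np.arctan2(-d[1],-d[0]))
print('bar',onz(f,[A(166,98),A(142,128)],.068))
print('can',onz(f,[A(636,50)],.091),onz(g,[B(470,431)],.091))
w=snap("wrist","w0");R=np.array(w["R"]);s=read_state()
from scipy.spatial.transform import Rotation as Ro
T=Ro.from_euler('xyz',s["eef_rot"]).as_matrix()
print('cam in tool',T.T@(-R.T@w["t"]-s["ee_pos"]),'fwd',T.T@R[2],'right',T.T@R[0],w["fovy"]);print([k for k in globals() if 'grasp' in k.lower()])
```

```text
lid top [0.49574765 0.13067808 0.04      ]
lid sc [0.49164402 0.12524028 0.04      ]
grip [0.47564093 0.14720325 0.056     ] 0.02602616451918339 yaw lid -0.6879365837782304
slotend [0.44862893 0.167364   0.04      ] 0.0597162513620037 yaw lid -0.6615458121140907
grip sc [0.4714337  0.14055894 0.056     ] 0.025359778692169974 yaw lid -0.6485776033317623
slot sc [0.44824034 0.16582768 0.04      ] 0.059424037956219825 yaw lid -0.7518799763782581
bar [[0.5132611  0.12175189 0.068     ]
 [0.48572594 0.13817155 0.068     ]]
can [[ 0.53885015 -0.22354208  0.091     ]] [[ 0.54324026 -0.22961564  0.091     ]]
cam in tool [ 0.07718282  0.00038875 -0.14122102] fwd [-3.01678798e-01 -5.76944825e-05  9.53409618e-01] right [3.78386836e-04 9.99999912e-01 1.80243371e-04] 60.07670154165583
['grasp_offset']
```

Call:
send_rows --pt "1 -16 -12 0 0" --pt "1 -31 -24 0 0" --pt "1 -31 -24 0 0" --pt "1 -31 -24 0 0" --pt "1 -31 -24 0 0"

```text
time: 0.65
ee_pos: [0.329, 0.4206, 0.2311]
eef_rot: [-3.141, 0.0, 2.746]
wrist_force: [0.9, 0.3, 0.3]
width: 1.004
gripper_force: 0.0
```

Call:
send_rows --pt "1 -31 -24 0 0" --pt "1 -31 -24 0 0" --pt "1 -31 -24 0 0" --pt "1 -31 -24 0 0" --pt "1 -31 -24 0 0"

```text
time: 1.15
ee_pos: [0.4254, 0.25, 0.2312]
eef_rot: [-3.141, 0.0, 2.745]
wrist_force: [0.9, 0.3, 0.6]
width: 0.996
gripper_force: 0.0
```

Call:
send_rows --pt "1 -31 -24 0 0" --pt "1 -31 -24 0 0" --pt "1 -31 -24 0 0" --pt "1 -16 -12 0 0.137" --pt "1 0 0 0 0.137"

```text
time: 1.65
ee_pos: [0.4943, 0.1297, 0.2311]
eef_rot: [-3.141, 0.001, 2.462]
wrist_force: [-0.9, 1.5, -0.3]
width: 1.001
gripper_force: 0.0
```

Call:
send_rows --pt "1 0 0 0 0" --pt "1 0 0 0 0" --pt "1 0 0 0 0"

```text
time: 1.95
ee_pos: [0.4929, 0.1331, 0.2313]
eef_rot: [-3.141, -0.0, 2.474]
wrist_force: [0.0, -0.3, -0.0]
width: 1.002
gripper_force: 0.0
```

Run:
```python
from h import *
w=snap("wrist","w1");save(w["color"],"w1",1.42);s=read_state();print(s["time"],s["ee_pos"],s["eef_rot"],grasp_offset)
c=[.494,.128]
print(proj(w,[[*c,.04],[*c,.068]])*1.42)
```

```text
2.0 [0.49301465 0.13326025 0.23131089] [-3.14147854e+00 -2.83451099e-05  2.47404816e+00] 0.0187
[[391.51996312 259.41701557]
 [391.02484356 270.3230362 ]]
```

View pics/w1.png

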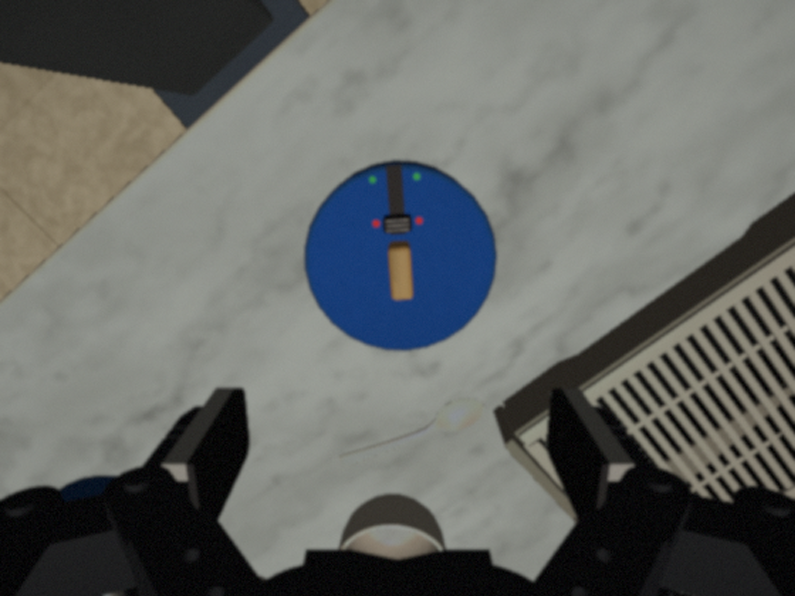

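The wrist view shows the lid circle centred at about (400.5,256). The red dots are at (376,224) and (419,221), the green at (373,180) and (417,176), and the bar top runs from (400,247) to (402,299).

Run:
```python
from h import *
w=load("w1");s=read_state();P=s["ee_pos"][:2];y=s["eef_rot"][2]
tx=np.array([np.cos(y),np.sin(y)]);ty=np.array([np.sin(y),-np.cos(y)])
px=np.array([(400.5,256),(376,224),(419,221),(373,180),(417,176),(390,249),(411,248),(392,299),(413,298)])/1.42-.15
q=onz(w,px,[.04]*5+[.068]*4)[:,:2]
for v in q: print(np.round(v,4),'tool',np.round([(v-P)@tx*1000,(v-P)@ty*1000],1))
d=q[2]-q[1];e=q[4]-q[3];b=q[5:7].mean(0)-q[7:9].mean(0)
a=lambda v:np.arctan2(v[1],v[0])
print('bar c',q[5:].mean(0),'yaws',a(d)+np.pi/2,a(e)+np.pi/2,a(b), a((q[1:3].mean(0)-q[0])),a((q[3:5].mean(0)-q[0])))
```

```text
[0.4957 0.1341] tool [-1.6  2.3]
[0.4691 0.1347] tool [ 19.7 -13.7]
[0.4848 0.1578] tool [21.7 14.2]
[0.4462 0.1508] tool [ 47.7 -15.2]
[0.4614 0.1742] tool [50.2 12.6]
[0.483  0.1358] tool [ 9.4 -4.2]
[0.4904 0.1461] tool [10.   8.4]
[0.5086 0.117 ] tool [-22.3  -3.1]
[0.5162 0.1277] tool [-21.7   9.9]
bar c [0.49954647 0.13162557] yaws 2.544592933158659 2.5633458870358927 2.5155421661451323 2.5640711652982238 2.5453742442512226
```

Call:
send_rows --pt "0.5 -3 2.5 30 0" --pt "0.5 0 0 40 -0.07" --pt "0.5 0 0 40 0" --pt "0.5 0 0 30 0" --pt "0.5 0 0 10 0"

```text
time: 2.5
ee_pos: [0.4939, 0.1331, 0.0779]
eef_rot: [-3.137, -0.005, 2.544]
wrist_force: [-0.1, -0.4, 0.1]
width: 0.502
gripper_force: 0.0
```

Call:
send_rows --pt "0.5 0 0 0 0" --pt "0.5 0 0 0 0" --pt "0.5 0 0 0 0"

```text
time: 2.8
ee_pos: [0.4993, 0.1335, 0.0834]
eef_rot: [3.139, 0.003, 2.542]
wrist_force: [0.7, 0.9, 0.1]
width: 0.498
gripper_force: 0.0
```

Run:
```python
from h import *
w=snap("wrist","w2");save(w["color"],"w2",1.42);s=read_state();print(s["time"],s["ee_pos"],s["eef_rot"])
P=s["ee_pos"][:2]
print(proj(w,[[*P,.04],[*P,.068]])*1.42)
```

```text
2.85 [0.49923857 0.13347827 0.08333831] [3.13891132e+00 2.98913856e-03 2.54214261e+00]
[[395.39876672 339.74321707]
 [395.35043776 372.28909655]]
```

View pics/w2.png

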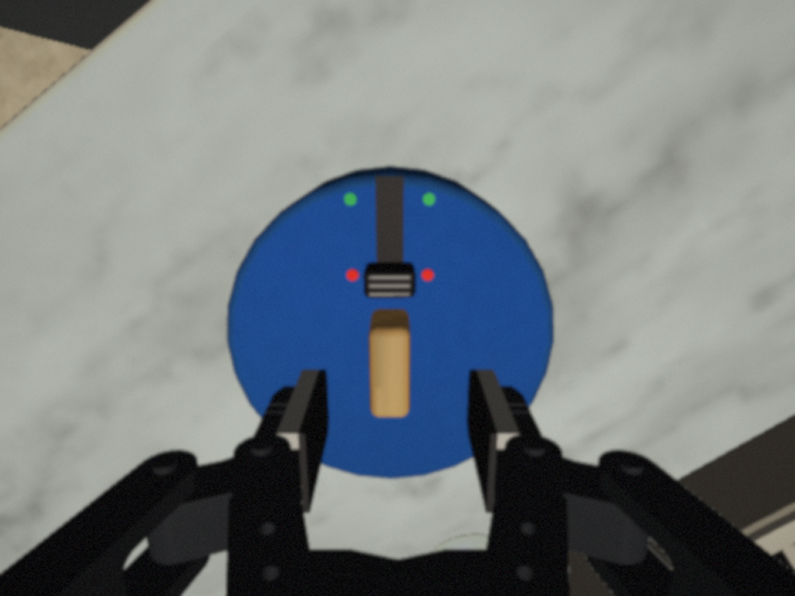

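The closer view shows the bar top centred at (390,372), where the TCP projects to (395,372). The yaw is aligned, so I'll shift about -1.7 mm in tool y and descend 38 mm.

Call:
send_rows --pt "0.5 0 -1.7 14 0" --pt "0.5 0 0 14 0" --pt "0.5 0 0 10 0" --pt "0.5 0 0 0 0" --pt "0.5 0 0 0 0" --grip_force 60

```text
time: 3.35
ee_pos: [0.4968, 0.1318, 0.0438]
eef_rot: [3.141, 0.001, 2.542]
wrist_force: [0.9, 0.1, -0.3]
width: 0.498
gripper_force: 0.0
```

Call:
send_rows --pt "0 0 0 0 0" --pt "0 0 0 0 0" --pt "0 0 0 0 0" --pt "0 0 0 0 0" --pt "0 0 0 0 0"

```text
time: 3.85
ee_pos: [0.4973, 0.1318, 0.0442]
eef_rot: [3.141, 0.001, 2.542]
wrist_force: [-1.0, -0.5, 5.8]
width: 0.152
gripper_force: 60.0
```

Run:
```python
from h import *
s=read_state();print(s)
```

```text
{'time': 3.85, 'joints': array([ 1.33440446e-01,  2.58243596e-01, -4.87917099e-01,  8.22977933e-01,
       -1.28045002e-04,  7.33226895e-01]), 'qvel': array([-0.00049232,  0.00010041, -0.00228029, -0.00182602,  0.00057766,
        0.00217658]), 'joint_torque': array([ 3.29857680e-02, -3.44033933e+01,  2.15514547e+01, -3.09832245e-01,
        6.78489637e-02,  1.07323652e-02]), 'ee_pos': array([0.49725745, 0.13179185, 0.04421899]), 'eef_rot': array([3.14057834e+00, 1.31739747e-03, 2.54180543e+00]), 'wrist_force': array([-0.97554716, -0.4897789 ,  5.77367775]), 'wrist_torque': array([-0.09292759,  0.17089922,  0.0184153 ]), 'gripper_force': 60.02694010734558, 'width': 0.15229167662935492}
```

Call:
send_rows --pt "0 0 0 -5 0" --pt "0 0 0 -10 0" --pt "0 0 0 -20 0" --pt "0 0 0 -30 0" --pt "0 0 0 -30 0"

```text
time: 4.35
ee_pos: [0.4947, 0.1315, 0.1383]
eef_rot: [-3.139, -0.003, 2.542]
wrist_force: [1.2, 0.3, -4.9]
width: 0.152
gripper_force: 58.9
```

Call:
send_rows --pt "0 0 0 -30 0" --pt "0 0 0 -30 -0.06" --pt "0 0 0 -15 -0.1" --pt "0 0 0 -5 -0.1" --pt "0 0 0 0 -0.1"

```text
time: 4.85
ee_pos: [0.4964, 0.1318, 0.2195]
eef_rot: [3.141, 0.001, 2.906]
wrist_force: [-0.1, 0.6, -4.4]
width: 0.147
gripper_force: 58.9
```

Call:
send_rows --pt "0 0 0 0 -0.1" --pt "0 0 0 0 -0.1" --pt "0 0 0 0 -0.1" --pt "0 0 0 0 -0.06" --pt "0 0 0 0 -0.04"

```text
time: 5.35
ee_pos: [0.4951, 0.1316, 0.2176]
eef_rot: [3.141, -0.002, -2.979]
wrist_force: [1.0, 0.1, -5.4]
width: 0.152
gripper_force: 58.9
```

Call:
send_rows --pt "0 1 -12 0 0" --pt "0 2 -22 0 0" --pt "0 2 -24 0 0" --pt "0 2 -24 0 0" --pt "0 2 -24 0 0"

```text
time: 5.85
ee_pos: [0.5036, 0.024, 0.2179]
eef_rot: [-3.141, -0.001, -2.983]
wrist_force: [0.1, -0.1, -5.0]
width: 0.152
gripper_force: 59.0
```

Call:
send_rows --pt "0 1 -22 0 0" --pt "0 0 -12 0 0" --pt "0 0 0 0 0" --pt "0 0 0 0 0" --pt "0 0 0 0 0"

```text
time: 6.35
ee_pos: [0.5085, -0.0074, 0.2182]
eef_rot: [3.141, -0.001, -2.981]
wrist_force: [-0.0, 0.4, -3.8]
width: 0.15
gripper_force: 59.1
```

Run:
```python
from h import *
w=snap("wrist","w3");save(w["color"],"w3",1.42);s=read_state();print(s["time"],s["ee_pos"],s["eef_rot"],s["joints"],s["wrist_force"],s["wrist_torque"])
print(proj(w,[[.542,-.2235,.091]])*1.42)
```

```text
6.4 [ 0.50855301 -0.00728747  0.21820606] [ 3.14109955e+00 -3.82274196e-04 -2.98040464e+00] [-1.41694525e-01  7.82698348e-02 -2.93540023e-01  1.19949842e+00
  3.56638097e-04 -3.02882533e-01] [ 0.78927181  0.25969732 -5.40892384] [-0.01016223  0.0033575   0.02127601]
[[ -9.25997125 276.99020779]]
```

View pics/w3.png

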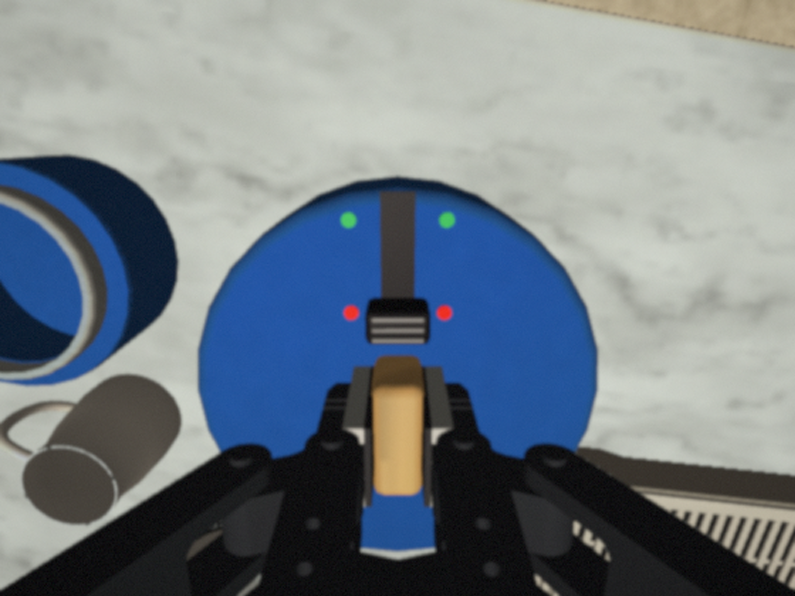

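The wrist view shows the canister rim clipped at the left, centred near (-10,277). I'll rise 100 mm to get the whole rim in view.

Call:
send_rows --pt "0 0 0 -15 0" --pt "0 0 0 -25 0" --pt "0 0 0 -30 0" --pt "0 0 0 -20 0" --pt "0 0 0 -10 0"

```text
time: 6.9
ee_pos: [0.5099, -0.0074, 0.3208]
eef_rot: [-3.141, 0.004, -2.98]
wrist_force: [1.2, 0.2, -5.0]
width: 0.153
gripper_force: 59.3
```

Call:
send_rows --pt "0 0 0 0 0" --pt "0 0 0 0 0" --pt "0 0 0 0 0"

```text
time: 7.2
ee_pos: [0.5078, -0.0078, 0.3165]
eef_rot: [3.141, -0.003, -2.981]
wrist_force: [-0.7, -0.0, -5.6]
width: 0.156
gripper_force: 59.2
```

Run:
```python
from h import *
w=snap("wrist","w4");save(w["color"],"w4",1.42);s=read_state();print(s["time"],s["ee_pos"],s["eef_rot"])
pickle.dump(s,open("pics/s4.pkl","wb"))
print(proj(w,[[.542,-.2235,.091]])*1.42)
```

```text
7.25 [ 0.5078668  -0.00783952  0.31656639] [ 3.14066093e+00 -3.07707383e-03 -2.98121803e+00]
[[ 93.76886001 242.06267416]]
```

View pics/w4.png

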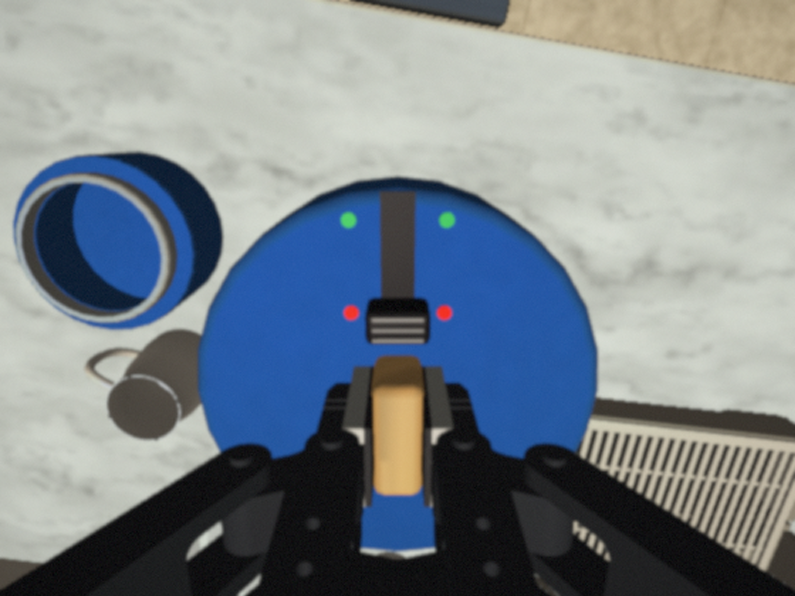

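The canister rim is fully visible now. The bore spans columns 36–161 and rows 183–311, and the outer ring spans 17–177. Next I'll fit circles for the canister and for the held lid.

Run:
```python
from h import *
from scipy.optimize import least_squares
w=load("w4");s=pickle.load(open("pics/s4.pkl","rb"));P=s["ee_pos"];y=s["eef_rot"][2]
tx=np.array([np.cos(y),np.sin(y)]);ty=np.array([np.sin(y),-np.cos(y)])
img=w["color"].astype(int); S=1.42
g=img.sum(2)/3; steel=(img.max(2)-img.min(2)<28)
# ray-cast from approx bore centre to first steel pixel => bore edge
def rays(c,cond,r0,r1,angs):
    out=[]
    for a in angs:
        for r in np.arange(r0,r1,.1):
            p=c+r*np.array([np.cos(a),np.sin(a)])
            v=cv2.getRectSubPix(w["color"],(1,1),(float(p[0]),float(p[1])))[0,0].astype(int)
            if cond(v): out.append(p);break
    return np.array(out)
c=np.array([98,247])/S
pts=rays(c,lambda v:v[0]>85,15,70,np.radians(np.arange(0,360,6)))
q=onz(w,pts,.091)[:,:2]
def fit(q,r0=None):
    f=lambda p:np.hypot(*(q-p[:2]).T)-(p[2] if r0 is None else r0)
    r=least_squares(f,[*q.mean(0),.05][:3 if r0 is None else 2],loss='soft_l1',f_scale=.001);return r.x,np.std(f(r.x))
print('bore free',fit(q),'fixed',fit(q,.049),len(q))
h=np.array([(98,247)]);
man=onz(w,np.array([(36,230),(98,183),(161,250),(105,311)])/S-.15,.091)[:,:2];print('man',fit(man))
out=onz(w,np.array([(17,228),(85,173),(115,322)])/S-.15,.091)[:,:2];print('outer',fit(out,.055))
# lid
lp=np.array([(198,370),(597,370),(222,290),(573,290),(270,236),(525,236)])/S-.15
ql=onz(w,lp,P[2]-.0045)[:,:2]; cl,sd=fit(ql);print('lid',cl,sd,'rel tool',(cl[:2]-P[:2])@tx,(cl[:2]-P[:2])@ty, 'fixed',[(fit(ql,.065)[0]-P[:2])@k for k in(tx,ty)])
d=onz(w,np.array([(351,313),(444.5,313),(348,220),(447,220)])/S-.15,P[2]-.0045)[:,:2]
print('dots',[np.round([(v-P[:2])@tx*1e3,(v-P[:2])@ty*1e3],1) for v in d])
```

```text
bore free (array([ 0.54908837, -0.22527847,  0.04895672]), np.float64(0.00017522277567394735)) fixed (array([ 0.54909181, -0.22528234]), np.float64(0.00017526328541818764)) 60
man (array([ 0.54716327, -0.21991629,  0.04615488]), np.float64(0.0014353771294443847))
outer (array([ 0.54840264, -0.22314666]), np.float64(0.00011293823719784413))
lid [ 0.51044169 -0.00689296  0.0626111 ] 8.403626094809288e-05 rel tool -0.0026929992427137976 0.0005232358599443715 fixed [np.float64(-0.006230597239272737), np.float64(0.0005157106971606991)]
dots [array([ 24.8, -13.5]), array([24.8, 14.6]), array([ 52.8, -13.6]), array([52.8, 14.5])]
```

Call:
send_rows --pt "0 0 -12 0 0" --pt "0 0 -24 0 0" --pt "0 -1 -30 0 0" --pt "0 -1 -30 0 0" --pt "0 -1 -30 0 0"

```text
time: 7.75
ee_pos: [0.5318, -0.1339, 0.3176]
eef_rot: [-3.142, -0.001, -2.982]
wrist_force: [-0.2, 0.4, -5.5]
width: 0.149
gripper_force: 59.2
```

Call:
send_rows --pt "0 0 -30 0 0" --pt "0 0 -30 0 0" --pt "0 0 -23 0 0" --pt "0 0 -12 0 0" --pt "0 0 0 0 0"

```text
time: 8.25
ee_pos: [0.5469, -0.2276, 0.3174]
eef_rot: [3.141, -0.001, -2.984]
wrist_force: [0.9, 0.9, -5.1]
width: 0.149
gripper_force: 59.2
```

Call:
send_rows --pt "0 0 0 10 0" --pt "0 0 0 25 0" --pt "0 0 0 30 0" --pt "0 0 0 30 0" --pt "0 0 0 25 0"

```text
time: 8.75
ee_pos: [0.5459, -0.2235, 0.1959]
eef_rot: [3.14, -0.002, -2.979]
wrist_force: [0.0, -0.7, -5.1]
width: 0.152
gripper_force: 59.1
```

Call:
send_rows --pt "0 0 0 15 0" --pt "0 0 0 5 0" --pt "0 0 0 0 0" --pt "0 0 0 0 0" --pt "0 0 0 0 0"

```text
time: 9.25
ee_pos: [0.5483, -0.2264, 0.1802]
eef_rot: [-3.139, 0.003, -2.981]
wrist_force: [0.0, 0.1, -4.1]
width: 0.15
gripper_force: 59.1
```

Run:
```python
from h import *
s=read_state();print(s["time"],s["ee_pos"],s["eef_rot"],s["wrist_force"])
y=s["eef_rot"][2];tx=np.array([np.cos(y),np.sin(y)]);ty=np.array([np.sin(y),-np.cos(y)])
e=np.array([.5491,-.2253])+.003*tx-s["ee_pos"][:2];print(e@tx*1e3,e@ty*1e3)
```

```text
9.25 [ 0.54833025 -0.22635051  0.18016005] [-3.13947880e+00  2.75355777e-03 -2.98125825e+00] [ 0.04518626  0.13663878 -4.14593017]
2.0724113745220696 0.9141458913491458
```

Call:
send_rows --pt "0 1.5 0.7 10 0" --pt "0 0 0 15 0" --pt "0 0 0 8 0" --pt "0 0 0 0 0" --pt "0 0 0 0 0"

```text
time: 9.75
ee_pos: [0.545, -0.2251, 0.1445]
eef_rot: [3.141, -0.001, -2.981]
wrist_force: [-0.0, -0.6, -4.7]
width: 0.149
gripper_force: 59.0
```

Call:
send_rows --pt "0 0 0 0 0" --pt "0 0 0 0 0" --pt "0 0 0 0 0"

```text
time: 10.05
ee_pos: [0.5459, -0.2255, 0.1459]
eef_rot: [-3.141, 0.001, -2.981]
wrist_force: [0.5, -0.1, -4.4]
width: 0.148
gripper_force: 59.1
```

```bash
cat > st.py <<'E'
from h import *
s=read_state();print(s["time"],s["ee_pos"],s["eef_rot"],s["wrist_force"],s["wrist_torque"],s["width"])
y=s["eef_rot"][2];tx=np.array([np.cos(y),np.sin(y)]);ty=np.array([np.sin(y),-np.cos(y)])
e=np.array([.5491,-.2253])+.003*tx-s["ee_pos"][:2];print(e@tx*1e3,e@ty*1e3)
E
python3 st.py
python3 - <<'E'
from h import *
w=snap("wrist","w5");g=snap("scene","s5");s=read_state()
a=cv2.resize(w["color"],None,fx=.9,fy=.9);b=cv2.resize(g["color"][150:290,250:420],None,fx=3,fy=3,interpolation=cv2.INTER_CUBIC)[:378,:296*1]
b=cv2.resize(g["color"][170:270,290:390],(296,296),interpolation=cv2.INTER_CUBIC)
o=np.zeros((378,800,3),np.uint8);o[:,:504]=a;o[:296,504:]=b;save(o,"c5")
E
```

```text
10.05 [ 0.54587522 -0.22553335  0.14587218] [-3.14093080e+00  8.24151253e-04 -2.98140711e+00] [ 0.54608102 -0.07859057 -4.42927093] [-0.01013784 -0.00727684 -0.0461938 ] 0.14752535527745733
-0.22071508516107322 -0.2839986300264407
```

View pics/c5.png

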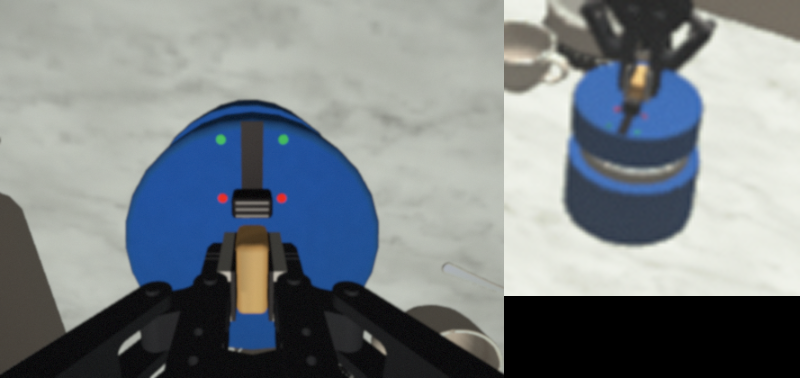

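The lid sits concentric over the canister in both views. I'll descend slowly and watch the force.

Call:
send_rows --pt "0 0 0 4 0" --pt "0 0 0 4 0" --pt "0 0 0 4 0" --pt "0 0 0 0 0" --pt "0 0 0 0 0"

```text
time: 10.65
ee_pos: [0.5453, -0.2252, 0.133]
eef_rot: [3.141, -0.001, -2.981]
wrist_force: [-0.1, -0.5, -4.9]
width: 0.152
gripper_force: 59.2
```

Call:
send_rows --pt "0 0 0 2 0" --pt "0 0 0 2 0" --pt "0 0 0 2 0" --pt "0 0 0 0 0" --pt "0 0 0 0 0"

```text
time: 11.15
ee_pos: [0.5454, -0.2253, 0.1272]
eef_rot: [3.142, -0.0, -2.981]
wrist_force: [-0.8, -0.5, -4.9]
width: 0.148
gripper_force: 59.2
```

```bash
python3 st.py
```

```text
11.15 [ 0.54542366 -0.22529671  0.12722768] [ 3.14150057e+00 -1.34103467e-04 -2.98144663e+00] [-0.80174739 -0.46315118 -4.93335527] [-0.02533268  0.02401574 -0.00011824] 0.14839147993568677
-0.6287749423888532 -0.589483570447329
```

Plug is in the bore with no contact force. Continuing down.

Call:
send_rows --pt "0 0 0 1.5 0" --pt "0 0 0 1.5 0" --pt "0 0 0 1 0" --pt "0 0 0 0 0" --pt "0 0 0 0 0"

```text
time: 11.65
ee_pos: [0.5455, -0.2253, 0.1233]
eef_rot: [3.142, -0.0, -2.981]
wrist_force: [0.1, -0.5, -4.9]
width: 0.146
gripper_force: 59.3
```

Call:
send_rows --pt "0 0 0 1 0" --pt "0 0 0 1 0" --pt "0 0 0 1 0" --pt "0 0 0 0 0" --pt "0 0 0 0 0"

```text
time: 12.15
ee_pos: [0.5455, -0.2253, 0.1204]
eef_rot: [-3.142, 0.0, -2.981]
wrist_force: [-0.4, 0.1, -2.5]
width: 0.144
gripper_force: 59.4
```

```bash
python3 st.py
```

```text
12.15 [ 0.54551064 -0.22533496  0.1203765 ] [-3.14153948e+00  5.83311473e-05 -2.98140355e+00] [-0.39821673  0.06805855 -2.49084987] [-0.00522301  0.04735639  0.01735135] 0.1435964076359172
-0.5489856765871198 -0.538004088580832
```

Call:
send_rows --pt "0 0 0 0.7 0" --pt "0 0 0 0 0" --pt "0 0 0 0.7 0" --pt "0 0 0 0 0" --pt "0 0 0 0 0"

```text
time: 12.65
ee_pos: [0.5456, -0.2254, 0.1192]
eef_rot: [-3.141, 0.0, -2.981]
wrist_force: [-0.6, -0.9, -1.6]
width: 0.15
gripper_force: 59.7
```

Call:
send_rows --pt "0 0 0 0.5 0" --pt "0 0 0 0 0" --pt "0 0 0 0 0"

```text
time: 12.95
ee_pos: [0.5457, -0.2255, 0.119]
eef_rot: [-3.141, 0.0, -2.981]
wrist_force: [-1.6, -0.4, 2.8]
width: 0.149
gripper_force: 60.3
```

```bash
python3 st.py
```

```text
12.95 [ 0.54565385 -0.22548087  0.11903599] [-3.14108433e+00  4.19532131e-04 -2.98142975e+00] [-1.60952439 -0.36999938  2.79643628] [0.20379725 0.41053836 0.01200766] 0.14904641445082767
-0.430888942598933 -0.37103276075267105
```

Call:
send_rows --pt "0 0 0 0.6 0" --pt "0 0 0 0 0" --pt "0 0 0 0 0" --pt "0.5 0 0 -0.6 0" --pt "0.5 0 0 0 0"

```text
time: 13.45
ee_pos: [0.5459, -0.2254, 0.1185]
eef_rot: [-3.141, 0.001, -2.981]
wrist_force: [-0.5, 0.8, 0.2]
width: 0.479
gripper_force: 0.0
```

Call:
send_rows --pt "0.5 0 0 -1 0" --pt "0.5 0 0 0 0" --pt "0.5 8 0 0 0" --pt "0.5 12 0 0 0" --pt "0.5 9 0 0 0"

```text
time: 13.95
ee_pos: [0.5153, -0.2298, 0.1191]
eef_rot: [3.141, -0.001, -2.982]
wrist_force: [0.8, 0.1, 0.8]
width: 0.499
gripper_force: 0.0
```

Call:
send_rows --pt "0.5 0 0 0 0" --pt "0.5 0 0 0 0" --pt "0.5 0 0 0 0"

```text
time: 14.25
ee_pos: [0.5171, -0.2301, 0.1196]
eef_rot: [-3.141, 0.001, -2.982]
wrist_force: [-0.2, -0.5, -0.3]
width: 0.501
gripper_force: 0.0
```

```bash
python3 st.py
python3 - <<'E'
from h import *
w=snap("wrist","w6");save(w["color"],"w6",1.0)
E
```

```text
14.25 [ 0.51707784 -0.23012702  0.11961007] [-3.14120989e+00  6.36935715e-04 -2.98154741e+00] [-0.17155145 -0.53070929 -0.26290513] [ 0.05074928 -0.02959705  0.03740724] 0.5006075948276425
-29.38216431502321 -0.33781156032372356
```

View pics/w6.png

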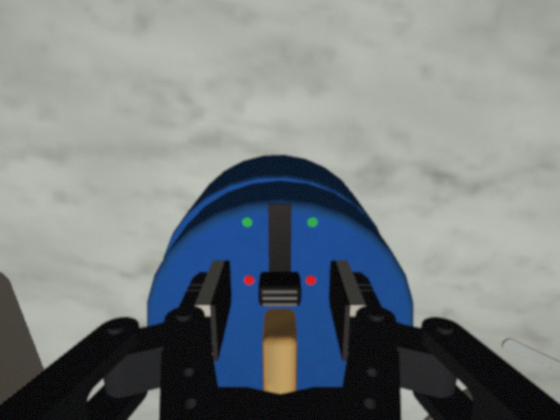

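The latch grip sits centred between the pads, between the red dots, and the lids look seated. I'll pinch it, press down slightly and slide out.

Call:
send_rows --pt "0 0 0 0 0" --pt "0 0 0 0 0" --pt "0 0 0 0 0" --pt "0 0 0 0 0" --pt "0 0 0 0.8 0" --grip_force 50

```text
time: 14.8
ee_pos: [0.5172, -0.2301, 0.1195]
eef_rot: [-3.141, 0.001, -2.981]
wrist_force: [-0.5, 1.4, 8.1]
width: 0.19
gripper_force: 49.6
```

Call:
send_rows --pt "0 0 0 0.4 0" --pt "0 2 0 0 0" --pt "0 2 0 0 0" --pt "0 2 0 0 0" --pt "0 0 0 0 0"

```text
time: 15.3
ee_pos: [0.5122, -0.231, 0.1195]
eef_rot: [-3.141, 0.003, -2.981]
wrist_force: [0.1, 2.5, 6.2]
width: 0.187
gripper_force: 49.3
```

```bash
python3 st.py
```

```text
15.3 [ 0.51221528 -0.23095454  0.11951577] [-3.14105807  0.00315224 -2.98105112] [0.08492509 2.52202951 6.17663235] [ 0.38097009 -0.10141868  0.01515211] 0.18667377786030742
-34.314306651709074 -0.31430076947630037
```

Call:
send_rows --pt "0 3 0 0 0" --pt "0 3 0 0 0" --pt "0 3 0 0 0" --pt "0 3 0 0 0" --pt "0 3 0 0 0"

```text
time: 15.8
ee_pos: [0.4977, -0.2333, 0.1195]
eef_rot: [-3.141, 0.004, -2.981]
wrist_force: [1.6, 0.9, 6.6]
width: 0.191
gripper_force: 49.3
```

Call:
send_rows --pt "0 1 0 0 0" --pt "0 0 0 0 0" --pt "0 0 0 0 0"

```text
time: 16.1
ee_pos: [0.4964, -0.2335, 0.1195]
eef_rot: [-3.141, 0.003, -2.981]
wrist_force: [0.3, 1.8, 6.1]
width: 0.188
gripper_force: 49.3
```

Call:
send_rows --pt "0 1 0 0 0" --pt "0 1 0 0 0" --pt "0 0 0 0 0"

```text
time: 16.4
ee_pos: [0.4946, -0.2338, 0.1195]
eef_rot: [-3.141, 0.003, -2.981]
wrist_force: [1.1, 2.4, 5.8]
width: 0.188
gripper_force: 49.3
```

```bash
python3 st.py
```

```text
16.4 [ 0.49459066 -0.23381928  0.11948976] [-3.14108513  0.00334799 -2.98099005] [1.14474405 2.35897362 5.80152098] [ 0.37828598 -0.17987993  0.02982518] 0.18810924557412248
-52.17020782083334 -0.3071130939391684
```

Call:
send_rows --pt "0 1 0 0 0" --pt "0 0 0 0 0" --pt "0 1 0 0 0" --pt "0 0 0 0 0"

```text
time: 16.8
ee_pos: [0.4927, -0.2341, 0.1195]
eef_rot: [-3.141, 0.003, -2.981]
wrist_force: [1.1, 2.0, 6.8]
width: 0.184
gripper_force: 49.3
```

Call:
send_rows --pt "0 1 0 0 0" --pt "0 0 0 0 0" --pt "0 0 0 0 0"

```text
time: 17.1
ee_pos: [0.4917, -0.2343, 0.1195]
eef_rot: [-3.141, 0.003, -2.981]
wrist_force: [0.9, 0.6, 5.0]
width: 0.193
gripper_force: 49.3
```

Call:
send_rows --pt "0 1 0 0 0" --pt "0 0 0 0 0" --pt "0 0 0 0 0"

```text
time: 17.4
ee_pos: [0.4907, -0.2344, 0.1195]
eef_rot: [-3.141, 0.003, -2.981]
wrist_force: [0.7, 1.6, 6.8]
width: 0.186
gripper_force: 49.3
```

```bash
python3 st.py
python3 - <<'E'
from h import *
w=snap("wrist","w7");save(w["color"],"w7",1.42)
E
```

```text
17.4 [ 0.49068    -0.23441946  0.11949305] [-3.14111695  0.00332683 -2.98092578] [0.69263203 1.63589723 6.81183914] [ 0.39747334 -0.21523781 -0.02117213] 0.18602068842741765
-56.12649610351846 -0.3438150011852489
```

View pics/w7.png

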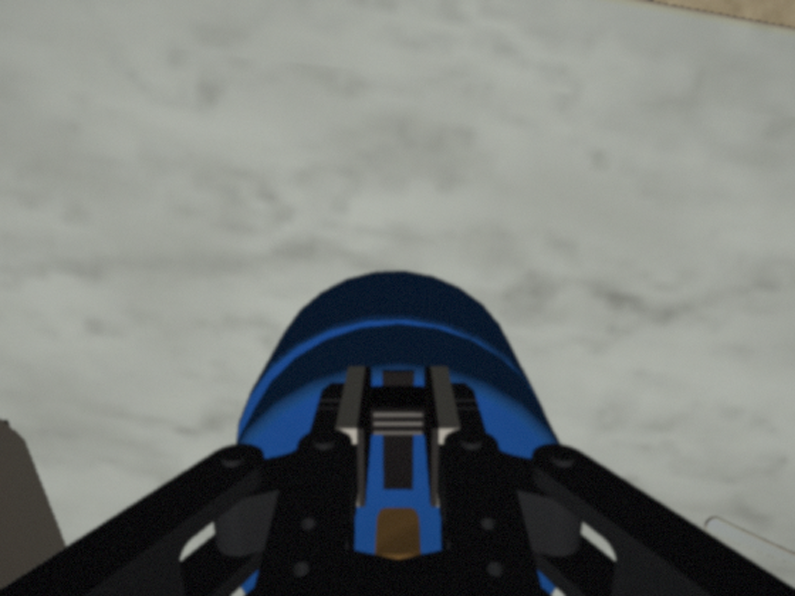

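The latch has travelled about 27 mm and the lid hasn't visibly moved. I'll carry on in small steps until it meets the end stop.

Call:
send_rows --pt "0 0.7 0 0 0" --pt "0 0 0 0 0" --pt "0 0 0 0 0"

```text
time: 17.75
ee_pos: [0.49, -0.2346, 0.1195]
eef_rot: [-3.141, 0.003, -2.981]
wrist_force: [0.5, 2.1, 5.8]
width: 0.187
gripper_force: 49.3
```

Call:
send_rows --pt "0 0.7 0 0 0" --pt "0 0 0 0 0" --pt "0 0 0 0 0"

```text
time: 18.05
ee_pos: [0.4898, -0.2346, 0.1195]
eef_rot: [-3.141, 0.004, -2.981]
wrist_force: [3.2, 1.9, 4.8]
width: 0.186
gripper_force: 49.3
```

Call:
send_rows --pt "0 0.7 0 0 0" --pt "0 0 0 0 0" --pt "0 0 0 0 0"

```text
time: 18.35
ee_pos: [0.4894, -0.2348, 0.1195]
eef_rot: [-3.141, 0.005, -2.981]
wrist_force: [2.8, 2.4, 4.6]
width: 0.185
gripper_force: 49.2
```

```bash
python3 st.py
```

```text
18.35 [ 0.48940551 -0.23478486  0.11947201] [-3.14105583  0.00501874 -2.98067866] [2.8117975  2.42494083 4.62664911] [ 0.51211148 -0.72400242  0.01827328] 0.18507165223951877
-57.442977446134925 -0.2019538666378426
```

Call:
send_rows --pt "0 -0.7 0 -0.8 0" --pt "0.5 0 0 0 0" --pt "0.5 0 0 -1 0" --pt "0.5 0 0 0 0" --pt "0.5 0 0 0 0"

```text
time: 18.85
ee_pos: [0.4871, -0.2345, 0.1195]
eef_rot: [3.141, -0.001, -2.982]
wrist_force: [0.8, 0.1, -0.8]
width: 0.5
gripper_force: 0.0
```

Call:
send_rows --pt "0.5 -6 0 0 0" --pt "0.5 -14 0 0 0" --pt "0.5 -18 0 0 0" --pt "0.5 -12 0 0 0" --pt "0.5 -6 0 0 0"

```text
time: 19.35
ee_pos: [0.545, -0.2256, 0.1201]
eef_rot: [-3.141, 0.001, -2.98]
wrist_force: [-0.7, 0.6, -0.5]
width: 0.5
gripper_force: 0.0
```

Call:
send_rows --pt "0.5 0 0 0 0" --pt "0.5 0 0 0 0" --pt "0.5 0 0 0 0"

```text
time: 19.65
ee_pos: [0.5425, -0.2256, 0.1199]
eef_rot: [3.141, -0.001, -2.982]
wrist_force: [0.3, 0.1, -0.8]
width: 0.502
gripper_force: 0.0
```

```bash
python3 st.py
python3 - <<'E'
from h import *
w=snap("wrist","w8");save(w["color"],"w8",1.42)
E
```

```text
19.65 [ 0.54247075 -0.22559609  0.1198542 ] [ 3.14120527e+00 -7.33850086e-04 -2.98165935e+00] [ 0.27782857  0.09137858 -0.78362867] [ 0.00401689 -0.03301805  0.02438437] 0.5020914402785472
-3.5917952641881987 -0.7634118645634705
```

View pics/w8.png

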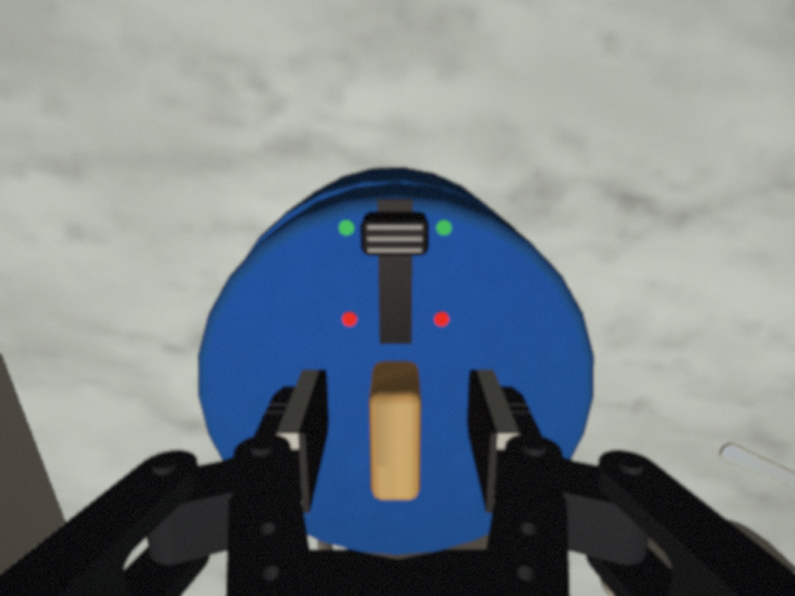

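The latch is at the green dots: dots at (346,228) and (444,228), grip top spanning about (364–427, 223–253). A quick numeric check follows.

Run:
```python
from h import *
w=load("w8");s=read_state();P=s["ee_pos"];y=s["eef_rot"][2];tx=np.array([np.cos(y),np.sin(y)])
x=lambda W,P,tx,p,z:round(((onz(W,[np.array(p)/1.42-.15],z)[0]-P)[:2]@tx)*1e3,1)
print('now dots',x(w,P,tx,(346,228),.115),x(w,P,tx,(349,319),.115),'bar',x(w,P,tx,(395,391),.143),x(w,P,tx,(395,499),.143),'grip',x(w,P,tx,(395,224),.131),x(w,P,tx,(395,254),.131))
w=load("w4");s=pickle.load(open("pics/s4.pkl","rb"));P=s["ee_pos"];y=s["eef_rot"][2];tx=np.array([np.cos(y),np.sin(y)]);z=P[2]-.004
print('w4 dots',x(w,P,tx,(348,220),z),x(w,P,tx,(351,313),z),'grip',x(w,P,tx,(398,316),z+.016),x(w,P,tx,(398,342.5),z+.016))
```

```text
now dots 50.4 22.7 bar 13.5 -19.6 grip 54.4 46.6
w4 dots 52.9 25.0 grip 29.8 22.2
```

The latch is at the stop. I'll regrasp the handle and lift.

Call:
send_rows --pt "0.5 -2.5 -0.5 0.5 0" --pt "0.5 0 0 0 0" --pt "0 0 0 0 0" --pt "0 0 0 0 0" --pt "0 0 0 0 0" --grip_force 60

```text
time: 20.2
ee_pos: [0.5456, -0.2258, 0.1197]
eef_rot: [-3.141, 0.0, -2.981]
wrist_force: [-1.0, -0.3, -0.0]
width: 0.15
gripper_force: 60.1
```

Call:
send_rows --pt "0 0 0 0 0" --pt "0 0 0 0 0" --pt "0 0 0 -1 0" --pt "0 0 0 -2 0" --pt "0 0 0 -3 0"

```text
time: 20.7
ee_pos: [0.5455, -0.2258, 0.1249]
eef_rot: [3.141, -0.001, -2.981]
wrist_force: [1.2, -2.0, -3.1]
width: 0.148
gripper_force: 59.4
```

Call:
send_rows --pt "0 0 0 -4 0" --pt "0 0 0 -4 0" --pt "0 0 0 0 0" --pt "0 0 0 0 0" --pt "0 0 0 0 0"

```text
time: 21.2
ee_pos: [0.5453, -0.2255, 0.1334]
eef_rot: [3.141, -0.001, -2.981]
wrist_force: [0.3, 0.5, -3.2]
width: 0.147
gripper_force: 59.5
```

```bash
python3 st.py
```

```text
21.2 [ 0.54528422 -0.22552897  0.13335445] [ 3.14106768e+00 -5.79945065e-04 -2.98137149e+00] [ 0.28525793  0.54286433 -3.18189474] [-0.00529112 -0.08273197  0.03099478] 0.1470919546926161
-0.8034367937663743 -0.3827199972109035
```

Wrist load is 3.2 N, against about 4.9 N with both lids, so only the outer lid is lifted. I'll continue up.

Call:
send_rows --pt "0 0 0 -6 0" --pt "0 0 0 -8 0" --pt "0 0 0 -12 0" --pt "0 0 0 -16 0" --pt "0 0 0 -18 0"

```text
time: 21.7
ee_pos: [0.5456, -0.2258, 0.1948]
eef_rot: [-3.142, 0.0, -2.981]
wrist_force: [0.1, 0.9, -2.4]
width: 0.147
gripper_force: 59.5
```

Call:
send_rows --pt "0 0 0 -18 0" --pt "0 0 0 -16 0" --pt "0 0 0 -12 0" --pt "0 0 0 -8 0" --pt "0 0 0 -4 0"

```text
time: 22.2
ee_pos: [0.546, -0.226, 0.2527]
eef_rot: [-3.141, 0.001, -2.981]
wrist_force: [0.0, -0.8, -3.4]
width: 0.154
gripper_force: 59.5
```

Call:
send_rows --pt "0 0 0 0 0" --pt "0 0 0 0 0" --pt "0 0 0 0 0" --pt "0 0 0 0 0" --pt "0 0 0 0 0"

```text
time: 22.7
ee_pos: [0.5454, -0.2257, 0.251]
eef_rot: [3.141, -0.001, -2.981]
wrist_force: [-0.6, -0.4, -3.2]
width: 0.147
gripper_force: 59.5
```

```bash
python3 st.py
python3 - <<'E'
from h import *
g=snap("scene","s9");save(g["color"][100:300,200:420],"s9",3)
E
```

```text
22.7 [ 0.54541118 -0.22567662  0.25097882] [ 3.14097977e+00 -7.50534840e-04 -2.98142310e+00] [-0.58700318 -0.41279077 -3.15120167] [ 0.0188893  -0.06869511 -0.03230579] 0.14737524999394874
-0.7016666917496986 -0.2165154948641563
```

View pics/s9.png

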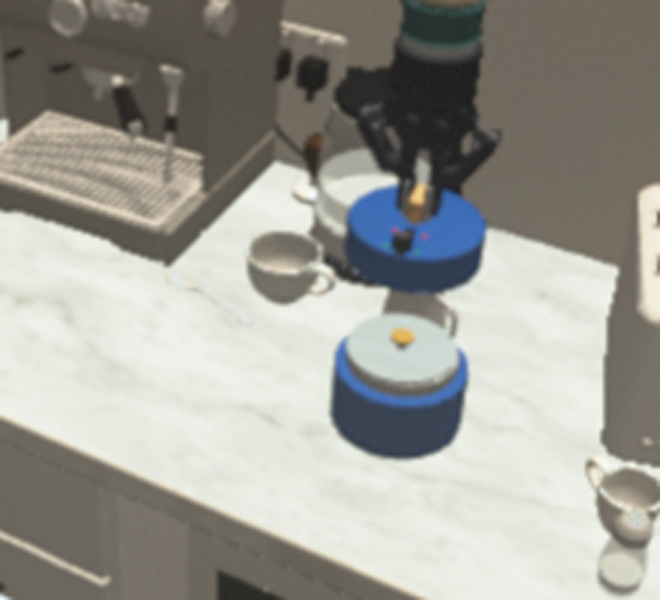

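The inner lid, with its brass button at (402,337), sits squarely on the canister. The outer lid is held level about 13 cm above its seat.

```bash
python3 -c "
from workcell import *
print(job_done())"
```

```text
the job is handed in; nothing more can be done
None
```

The job is handed in: the inner lid is seated on the canister, the latch was slid to its end stop at the green marks, and the arm is holding the outer lid level about 13 cm above where it sat, at 22.7 s of the 54 s allowed.

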